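# Flip the finished job's flag at the jeweller's bench

## Robot

A 6-joint arm with a two-finger parallel gripper is mounted at the origin on the work surface. World frame = base frame: x ahead of the robot, y to its left, z up, the work surface at z = 0. Lengths are in m, angles in rad, forces in N, time in s.
With the tool pointing down it reaches from about 0.4 to 0.825 m from the base axis. Payload 7 kg.
Tool frame: the origin (TCP) lies on the centre line of the jaws, within the pads' length; the fingertips stand arm.tip_reach ahead of it and the grasp point (between the pads) lies 5 mm behind it (arm.tip_reach is the distance from the TCP to the fingertips, in m); z points along the fingers, y is the line along which they close (so a half turn about z gives the same grasp; the last joint's range is limited). The gripper opens to 88 mm and grips with 3 to 60 N. Pads are 19 mm wide; open, the fingers measure 130 mm over their backs; the gripper's body (78 mm by 193 mm) begins 47 mm behind the grasp point.
Start: joints at [-0.857, 0.359, 0.012, 0, -1.224, -0.288], TCP at [0.279, -0.615, 0.241] pointing down, gripper open.
Joint ranges: [-3.07, 3.07], [-1.43, 2.12], [-1.02, 1.25], [-3.03, 1.67], [-3.05, -0], [-3.03, 3.03]. Speed limits (rad/s): [2.39, 2.39, 3.01, 3.14, 3.14, 3.14].

## Interface

Orientations are given as [roll, pitch, yaw] about the fixed x, y, z axes, in that order (R = Rz(yaw) Ry(pitch) Rx(roll)).
In Python, from station import status, optics, order, arm gives the robot as it stands. The module is installed in compiled form; this text tells all that it offers.
- The arm moves only by the shell command python3 -m jog 'ROWS' [FORCE]. ROWS is JSON, a list of rows, each a list of 3 entries, a list of its own where there are three numbers: the gripper command: -1 is shut, 1 is fully open, values between are in proportion, then the shift along the tool's x, y, z in mm, then the turn about the tool's z in rad. A call has 1 to 20 rows; each row is the pose to reach, as a shift and turn from the pose commanded when the call began, along the tool's axes at that moment; what a row does not reach only later rows make up. A row lasts 1/8 s, in which the tool goes at most 62.5 mm and 10.7 degrees, less where a joint would pass 70% of its speed; a pose out of reach is approached as far as the arm can. A call with a gripper value outside its range is refused whole. The fingers move at their own pace and stop on an object; FORCE is the grip in N (left out, the last holds). Time passes only in rows, so rows that repeat a pose let the fingers close. It gives the time, the measured TCP pose, the force, the opening and the grip force at its end, in the units of the state.
- status.get_state(): the state, without advancing time (a new reading comes with each control period).
- optics.grab_frame(name): name is "scene" or "side" or "wrist"; returns a dict with "color" (480x640x3 uint8, red, green, blue), "mtx" (3x3 intrinsics, pixels), "cam_to_world" (4x4, takes a point from camera to world coordinates). Camera axes: x right, y down, z forward; pixel columns grow to the right and rows downward; lengths in m; the calibration is good to about 2 mm. A picture is of the moment at which its call begins. There is no depth.
- order.job_done(): hands the job in; it is judged then, once.
The state is a dict: "t": time; "q": joint angles; "qd": joint speeds; "joint_efforts": joint torques, N m; "eef_pos": TCP position; "ee_rot": TCP orientation; "force": force on the tool from outside, world axes, zero at the start; "moment": the same for the moment, N m; "width": finger opening in m; "gripper_force": force on a finger pad.
Only numpy, scipy, OpenCV 4.12 (cv2) and the standard library are available. Lean on these libraries where they do the work, as an engineer would, in place of code of your own. Each camera call takes 0.05 s, during which the arm holds its last target. There are 200 camera calls.

## Task

The gold bangle is finished: with a fingertip, gently push the flip flag of the station whose tray holds it over its pivot, until it lies fully home on the other side with its green face up. Leave the other station's flag as it is, and leave both bangles and the tools on the bench where they are, without picking anything up.

Things in the scene. Friction and masses are not known exactly. Their poses are not given: they have to be found in the camera images.
- station_a: The left (+y) job station, fixed to the bench: dark wooden base 170 x 190 mm, 12 mm thick, with a flip flag and, beside it on its own -y side, a square job tray. Origin on the bench straight under the flag's pivot; own x points from the flag's red rest side to its green rest side (away from the robot, turned up to 0.4 rad either way), z up. It bends above 80 N.
- hinge_a (a point): Centre of the left (+y) flag's pivot, 75 mm above the bench; axes as the station's. The pin lies along y between two steel posts (14 x 7 mm, at y = -43 and +38 mm, up to 86 mm above the bench). A brass pin of 8 mm diameter stands under the flag as its rest, 45 mm from the pivot on each side. Light hinge friction (0.035 N m): the flag stays where it is left at any angle.
- tray_a (a point): Centre of the floor of the left (+y) station's job tray, 13 mm above the bench and 94 mm to the -y side of the pivot; tray 87 mm square inside, rim 10 mm high.
- edge_a (a point): Middle of the outer edge of the left (+y) flag, 65 mm from the pivot, at mid-thickness; moves with the flag. Along the whole outer edge a white lip 4 mm thick stands square out of the red face, reaching 25 mm from this point (up when the flag is at 0, hanging down at pi).
- flag_a (a joint): Angle of the left (+y) flag, rad: a 50 g plate reaching 65 mm from the pivot, 60 mm wide, 5 mm thick, one face red, the other green. 0: level on the station's -x side, red up; pi/2: straight up; pi: level on the +x side, green up. Rigid stops at 0 and pi. It starts between 0 and 0.3. 1 N at the outer edge, square to the plate, turns it.
- station_b: The right (-y) job station, fixed to the bench: dark wooden base 170 x 190 mm, 12 mm thick, with a flip flag and, beside it on its own -y side, a square job tray. Origin on the bench straight under the flag's pivot; own x points from the flag's red rest side to its green rest side (away from the robot, turned up to 0.4 rad either way), z up. It bends above 80 N.
- hinge_b (a point): Centre of the right (-y) flag's pivot, 75 mm above the bench; axes as the station's. The pin lies along y between two steel posts (14 x 7 mm, at y = -43 and +38 mm, up to 86 mm above the bench). A brass pin of 8 mm diameter stands under the flag as its rest, 45 mm from the pivot on each side. Light hinge friction (0.035 N m): the flag stays where it is left at any angle.
- tray_b (a point): Centre of the floor of the right (-y) station's job tray, 13 mm above the bench and 94 mm to the -y side of the pivot; tray 87 mm square inside, rim 10 mm high.
- edge_b (a point): Middle of the outer edge of the right (-y) flag, 65 mm from the pivot, at mid-thickness; moves with the flag. Along the whole outer edge a white lip 4 mm thick stands square out of the red face, reaching 25 mm from this point (up when the flag is at 0, hanging down at pi).
- flag_b (a joint): Angle of the right (-y) flag, rad: a 50 g plate reaching 65 mm from the pivot, 60 mm wide, 5 mm thick, one face red, the other green. 0: level on the station's -x side, red up; pi/2: straight up; pi: level on the +x side, green up. Rigid stops at 0 and pi. It starts between 0 and 0.3. 1 N at the outer edge, square to the plate, turns it.
- gold_bangle: The finished gold (brass-coloured) bangle, ring 66 mm outside, 56 mm inside, 14 mm high, lying flat loose in one of the two trays; origin at the centre of its underside.
- wax_bangle: Unfinished blue wax bangle of the same size in the other tray; origin at the centre of its underside.
- pliers: Bystander: jeweller's pliers with red handles, 140 mm long, lying flat; origin on its underside.
- hammer: Bystander: small hammer, 220 mm long, lying flat; origin on its underside.
- file: Bystander: hand tool with a pale wooden handle, 180 mm long, lying flat; origin on its underside.
- flux_jar: Bystander: amber jar with white lid, 56 mm across, 60 mm high; origin on its underside.
- mandrel: Bystander: steel ring mandrel standing on a 48 mm foot, 100 mm high; origin on its underside.
- loupe: Bystander: black eye loupe, 34 mm across and 34 mm high; origin on its underside.

How it is judged:
By the outcome, as a careful person would: the job done as asked, in the order asked, and still so for the second after the job is handed in, with the robot touching nothing.
It also fails if it takes over 45 s, if anything falls off the work surface, if the arm or the gripper's body presses on something with over 40 N, if the wrist force passes 120 N, or if a joint passes its speed limit or range.

## Working session

There is one attempt and no reset: what is moved stays moved. The work goes in short steps, Python scripts to look and compute and a shell command to move; the robot and the scene stay as the last step left them, time stands still between calls to the robot, and variables do not carry over. Pictures are saved under pics/ and viewed, at most 10 in all, crops included, and the job is handed in when it is done.

```bash
mkdir -p pics; python3 - <<'E'
from station import status, optics, arm
import cv2,numpy as np
s=status.get_state();print(s['t'],s['eef_pos'],s['ee_rot'],s['width'],arm.tip_reach)
for n in ['scene','side','wrist']:
    f=optics.grab_frame(n);cv2.imwrite(f'pics/{n}0.png',f['color'][:,:,::-1]);np.savez(f'{n}0.npz',**f)
    print(n,f['mtx'].round(1).tolist(),f['cam_to_world'].round(3).tolist())
E
```

```text
0.0 [ 0.27860242 -0.61431962  0.23962882] [ 3.13994930e+00 -1.32361527e-04 -2.71593002e+00] 0.08774961304487616 0.014
scene [[578.7, 0.0, 309.8], [0.0, 578.7, 240.6], [0.0, 0.0, 1.0]] [[0.838, 0.397, -0.374, 1.033], [0.545, -0.595, 0.591, -0.81], [0.012, -0.699, -0.715, 1.049], [0.0, 0.0, 0.0, 1.0]]
side [[445.0, 0.0, 324.2], [0.0, 445.0, 236.3], [0.0, 0.0, 1.0]] [[-0.861, -0.276, 0.428, 0.043], [-0.509, 0.485, -0.711, 0.794], [-0.011, -0.83, -0.558, 0.695], [0.0, 0.0, 0.0, 1.0]]
wrist [[399.3, 0.0, 319.3], [0.0, 399.3, 241.1], [0.0, 0.0, 1.0]] [[-0.413, 0.877, 0.245, 0.213], [0.911, 0.397, 0.113, -0.644], [0.001, 0.27, -0.963, 0.384], [0.0, 0.0, 0.0, 1.0]]
```

View pics/scene0.png

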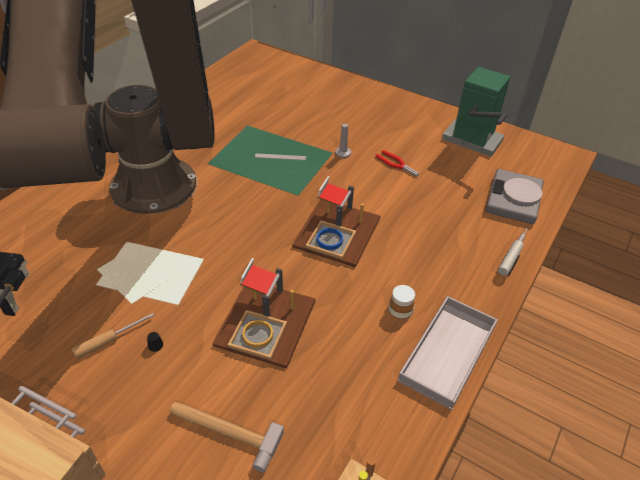

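View pics/side0.png

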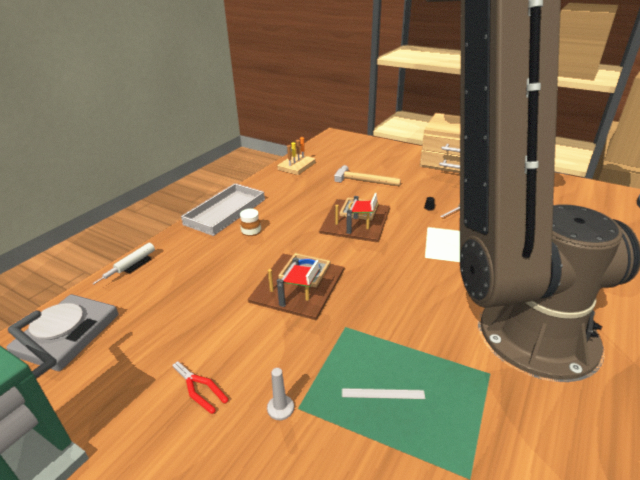

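The gold bangle is in the near station in the scene view (tray at 257,333), which is the -y one, station_b. The blue bangle is in station_a (tray at 330,238). I'll enlarge the crops.

```bash
python3 - <<'E'
import cv2,numpy as np
a=cv2.imread('pics/scene0.png')[250:370,205:325];b=cv2.imread('pics/side0.png')[175:250,310:410]
cv2.imwrite('pics/c1.png',cv2.resize(a,(600,600),interpolation=cv2.INTER_CUBIC))
cv2.imwrite('pics/c2.png',cv2.resize(b,(800,600),interpolation=cv2.INTER_CUBIC))
E
```

```text
(no output)
```

View pics/c1.png

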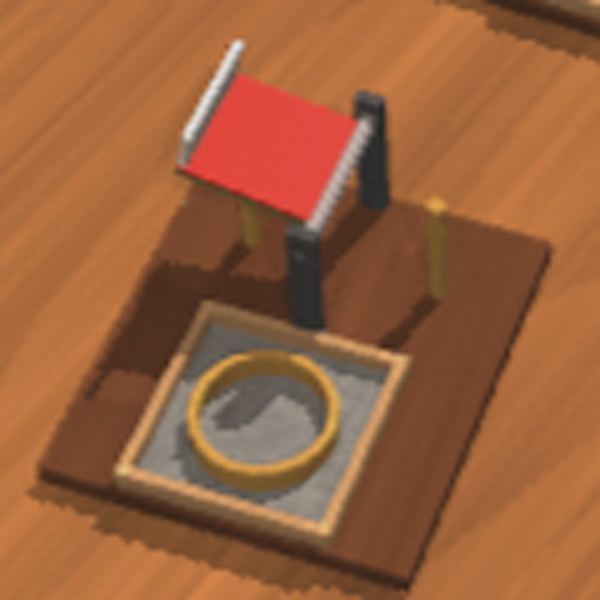

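View pics/c2.png

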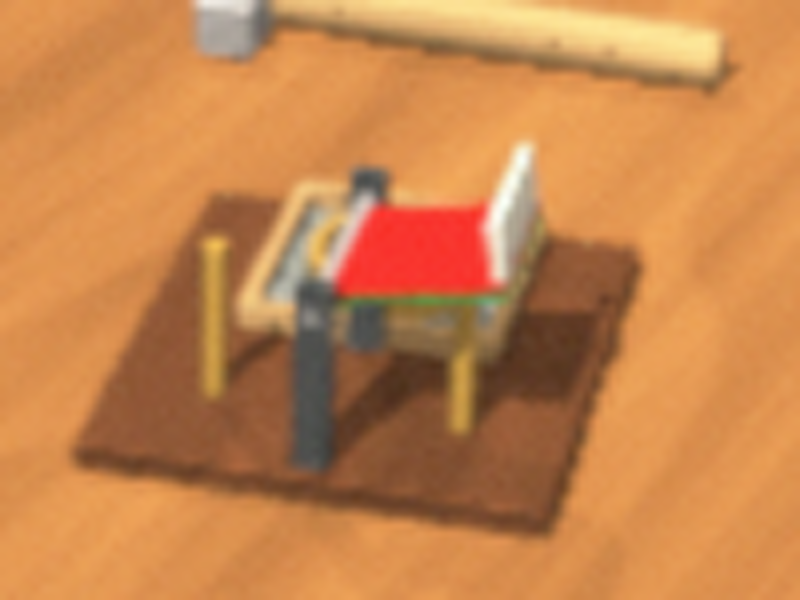

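Scene crop: post tops are at (303,235) and (370,98), the far-side brass pin top at (436,205), the lip ends at (240,43) and (186,135), and the base corners at (40,475), (408,585) and (550,242). Side crop: post tops are at (370,178) and (316,288). Next I fit the pose.

```bash
cat > fit.py <<'E'
import numpy as np
from scipy.optimize import least_squares
C={n:np.load(f'{n}0.npz') for n in('scene','side')}
def proj(n,P):
    T=C[n]['cam_to_world'];p=T[:3,:3].T@(P-T[:3,3]);p=C[n]['mtx']@p;return p[:2]/p[2]
def sc(u,v):return np.array([205+u/5,250+v/5])
def sd(u,v):return np.array([310+u/8,175+v/8])
def fl(th,r,h,y):return [-r*np.cos(th)+h*np.sin(th),y,.075+r*np.sin(th)+h*np.cos(th)]
def pts(q):
    th,b=q[3],q[4]
    return [('scene',[0,-.043,.086],sc(303,235)),('scene',[0,.038,.086],sc(370,98)),
     ('side',[0,-.043,.086],sd(370,178)),('side',[0,.038,.086],sd(316,290)),
     ('scene',fl(th,.063,.025,.030),sc(240,43)),('scene',fl(th,.063,.025,-.030),sc(188,135)),
     ('side',fl(th,.063,.025,-.030),sd(528,148)),('side',fl(th,.063,.025,.030),sd(490,228)),
     ('scene',[-.085,b,.012],sc(42,470)),('scene',[.085,b,.012],sc(408,580)),('scene',[.085,b+.19,.012],sc(550,242)),
     ('side',[-.085,b+.19,.012],sd(552,520)),('side',[.085,b+.19,.012],sd(78,455))]
def w(q,p):
    c,s=np.cos(q[2]),np.sin(q[2]);return np.array([q[0]+c*p[0]-s*p[1],q[1]+s*p[0]+c*p[1],p[2]])
f=lambda q:np.concatenate([proj(n,w(q,p))-u for n,p,u in pts(q)])
r=least_squares(f,[.5,-.2,0,.1,-.13],loss='soft_l1')
print(r.x.round(4));print(f(r.x).reshape(-1,2).round(1).tolist())
E
python3 fit.py
```

```text
[ 0.5283 -0.162   0.2592  0.1405 -0.1476]
[[-0.2, -1.5], [-0.4, -1.1], [-1.0, -1.8], [-0.8, -1.8], [-1.0, -0.8], [-1.2, 0.4], [-0.6, -0.5], [0.0, -0.0], [-1.6, -0.2], [0.3, -0.2], [0.1, -0.8], [-0.8, -2.3], [-1.3, -2.8]]
```

```bash
cat > loc.py <<'E'
# TCP relative to pivot ground point in station axes (mm), and shift in current tool axes to a station target
import numpy as np
from scipy.spatial.transform import Rotation as R
from station import status
O=np.array([.5283,-.162,0]);S=R.from_euler('z',.2592)
def loc():
    s=status.get_state();p=S.inv().apply(s['eef_pos']-O)*1e3
    print('t',round(s['t'],2),'station mm',p.round(1),'rot',np.round(s['ee_rot'],3),'F',S.inv().apply(s['force']).round(1),'w',round(s['width'],3));return s
def to(x,y,z):
    s=status.get_state();d=O+S.apply(np.array([x,y,z])/1e3)-s['eef_pos']
    print(R.from_euler('xyz',s['ee_rot']).inv().apply(d*1e3).round(1))
E
python3 -c "
from loc import *
loc();to(-115,0,180)"
```

```text
t 0.15 station mm [-357.3 -373.4  239.8] rot [ 3.14  -0.    -2.716] F [-0.7 -0.4 -0.1] w 0.087
[-300.8  328.    60.2]
```

```bash
python3 -m jog '[[-1,[-30,33,0],0],[-1,[-70,75,0],0.05],[-1,[-110,120,0],0.1],[-1,[-150,165,0],0.167],[-1,[-190,205,10],0.167],[-1,[-230,250,20],0.167],[-1,[-270,290,40],0.167],[-1,[-301,328,60],0.167],[-1,[-301,328,60],0.167],[-1,[-301,328,60],0.167],[-1,[-301,328,60],0.167],[-1,[-301,328,60],0.167]]' 10; python3 -c "
from loc import *
import cv2
from station import optics
loc();to(-85,0,108)
cv2.imwrite('pics/s1.png',cv2.resize(optics.grab_frame('side')['color'][120:270,270:470,::-1],(800,600)))"
```

```text
t: 1.65
eef_pos: [0.4173, -0.1926, 0.1808]
ee_rot: [-3.141, 0.0, -2.885]
force: [-0.1, 0.3, 0.1]
width: 0.0007
gripper_force: 0.0
t 1.65 station mm [-115.2   -1.1  180.8] rot [-3.141  0.    -2.885] F [-0.   0.4  0.1] w 0.001
[-30.1   1.2  72.8]
```

View pics/s1.png

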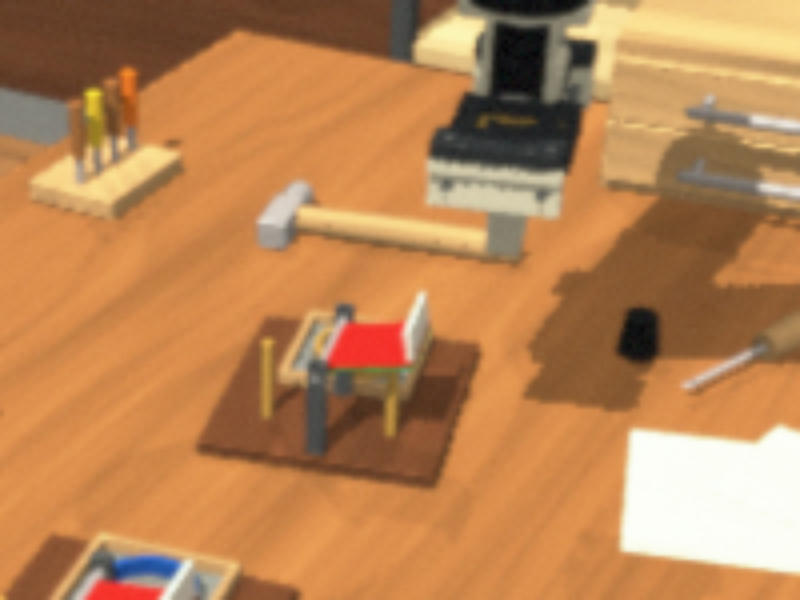

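The side view shows the shut fingers as a narrow block (505,235) above and to the robot side of flag b, with the path clear. I'll descend, approach to 8 mm short of contact, then creep in.

```bash
python3 -m jog '[[-1,[0,1,35],0],[-1,[0,1,73],0],[-1,[-15,1,73],0],[-1,[-33,1,73],0],[-1,[-35,1,73],0],[-1,[-35,1,73],0]]' && python3 -c "
from loc import *
loc()"; python3 -m jog '[[-1,[-2,0,0],0],[-1,[-4,0,0],0],[-1,[-5,0,0],0],[-1,[-5,0,0],0]]' && python3 -c "
from loc import *
loc()"
```

```text
t: 2.45
eef_pos: [0.4519, -0.1816, 0.1084]
ee_rot: [-3.141, 0.001, -2.882]
force: [-0.7, -0.7, 0.3]
width: 0.0005
gripper_force: 0.0
t 2.45 station mm [-78.9   0.6 108.4] rot [-3.141e+00  1.000e-03 -2.882e+00] F [-0.9 -0.5  0.3] w 0.0
t: 2.95
eef_pos: [0.4558, -0.1805, 0.1076]
ee_rot: [-3.142, 0.0, -2.883]
force: [0.2, -0.2, 0.9]
width: 0.0006
gripper_force: 0.0
t 2.95 station mm [-74.8   0.7 107.6] rot [-3.142  0.    -2.883] F [ 0.2 -0.2  0.9] w 0.001
```

```bash
for i in 1 ; do python3 -m jog '[[-1,[-1,0,0],0],[-1,[-1,0,0],0]]' >/dev/null&& python3 -c "
from loc import *
loc()"; python3 -m jog '[[-1,[-1,0,0],0],[-1,[-1,0,0],0]]' >/dev/null&& python3 -c "
from loc import *
loc()";  done
```

```text
t 3.2 station mm [-74.3   0.8 107.4] rot [ 3.141e+00 -1.000e-03 -2.883e+00] F [-2.  -0.4  0.6] w 0.001
t 3.45 station mm [-74.2   0.8 107.2] rot [ 3.141e+00 -3.000e-03 -2.883e+00] F [-5.3 -0.8  2. ] w 0.0
```

```bash
python3 -m jog '[[-1,[-1,0,-3.2],0],[-1,[-2.1,0,-6.4],0],[-1,[-3.4,0,-9.5],0],[-1,[-4.9,0,-12.5],0],[-1,[-4.9,0,-12.5],0]]' >/dev/null&& python3 -c "
from loc import *
import cv2
from station import optics
loc()
cv2.imwrite('pics/s2.png',cv2.resize(optics.grab_frame('side')['color'][175:250,320:420,::-1],(800,600)))"
```

```text
t 4.08 station mm [-67.9   0.7 120.4] rot [-3.142 -0.    -2.883] F [-6.1 -0.1  3.9] w 0.0
```

View pics/s2.png

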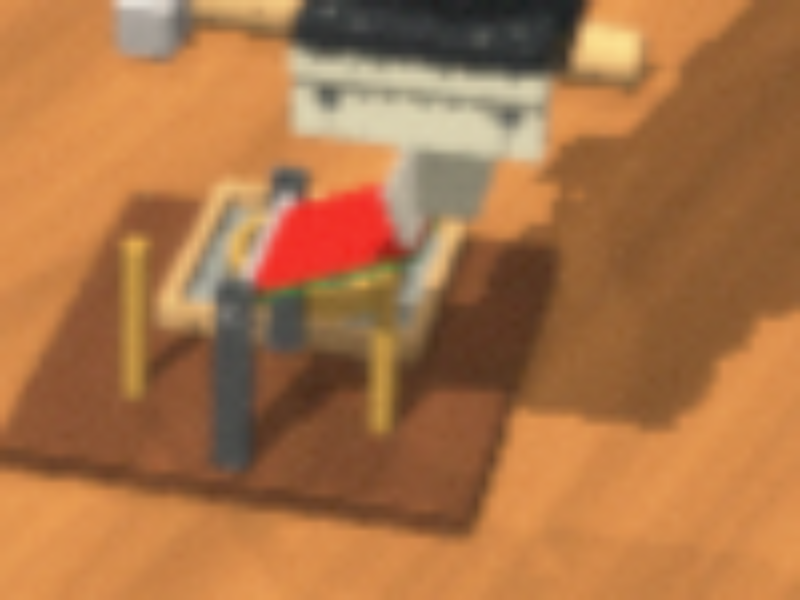

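The flag is coming up with the lip (lip around 400,215; finger behind it at 450,185). I'll continue the arc.

```bash
python3 -m jog '[[-1,[-1.7,0,-2.9],0],[-1,[-3.5,0,-5.8],0],[-1,[-5.4,0,-8.6],0],[-1,[-7.4,0,-11.3],0],[-1,[-9.6,0,-14],0],[-1,[-11.8,0,-16.5],0],[-1,[-14.2,0,-19],0],[-1,[-16.5,0,-21.3],0],[-1,[-16.5,0,-21.3],0]]' >/dev/null&& python3 -c "
from loc import *
import cv2
from station import optics
loc()
cv2.imwrite('pics/s3.png',cv2.resize(optics.grab_frame('side')['color'][160:250,310:430,::-1],(800,600)))"
```

```text
t 5.25 station mm [-50.7   0.7 141.6] rot [-3.141e+00  1.000e-03 -2.883e+00] F [-1.   1.1  0.9] w 0.001
```

View pics/s3.png

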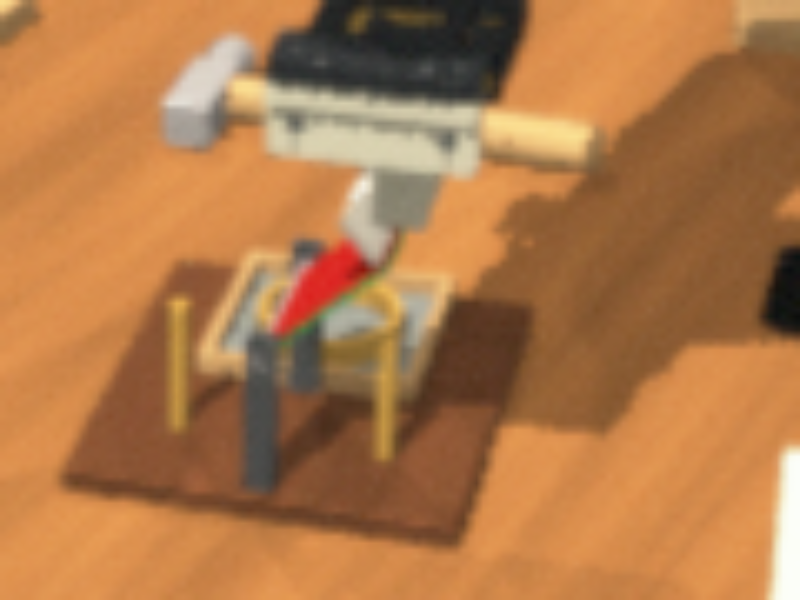

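The flag is up at about 0.67 rad with light contact (lip at 370,220). I'll continue to about 0.95 rad.

```bash
python3 -m jog '[[-1,[-2.7,0,-1.7],0],[-1,[-5.4,0,-3.4],0],[-1,[-8.3,0,-5],0],[-1,[-11.2,0,-6.6],0],[-1,[-14.3,0,-8],0],[-1,[-17.5,0,-9.2],0],[-1,[-17.5,0,-9.2],0]]' >/dev/null&& python3 -c "
from loc import *
import cv2
from station import optics
loc()
cv2.imwrite('pics/s4.png',cv2.resize(optics.grab_frame('side')['color'][160:250,310:430,::-1],(800,600)))"
```

```text
t 6.17 station mm [-33.3   0.6 150.8] rot [-3.141e+00  1.000e-03 -2.883e+00] F [-0.2  1.3  3. ] w 0.001
```

View pics/s4.png

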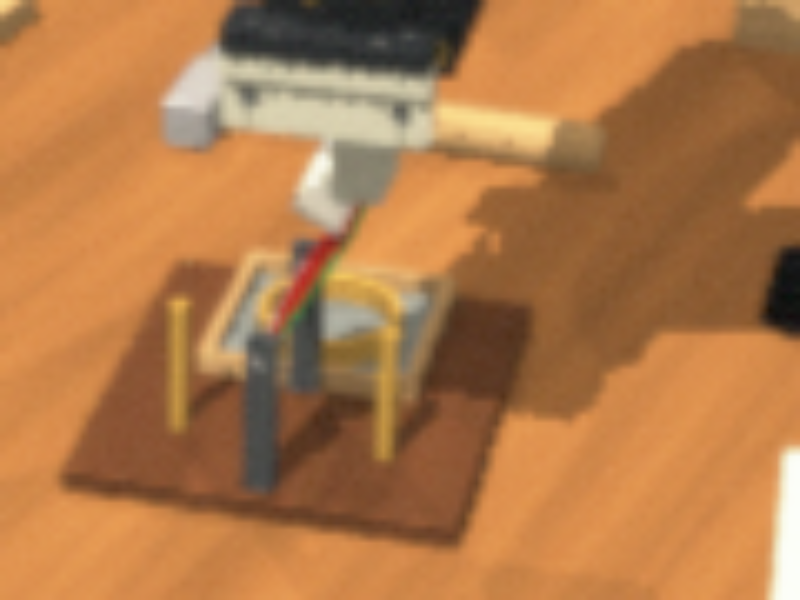

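The flag is at about 1.0 rad. Next I'll release radially, go back behind it and lower the finger, then push on the green side.

```bash
python3 -m jog '[[-1,[1.5,0,-4],0],[-1,[3,0,-8],0],[-1,[20,0,-8],0],[-1,[36,0,-8],0],[-1,[36,0,10],0],[-1,[36,0,27],0],[-1,[36,0,27],0]]' >/dev/null&& python3 -c "
from loc import *
loc()";python3 -m jog '[[-1,[-5,0,0],0],[-1,[-10,0,0],0],[-1,[-15,0,0],0],[-1,[-20,0,0],0],[-1,[-25,0,0],0],[-1,[-30,0,0],0],[-1,[-35,0,0],0],[-1,[-40,0,0],0],[-1,[-40,0,0],0]]' >/dev/null&& python3 -c "
from loc import *
import cv2
from station import optics
loc()
cv2.imwrite('pics/s5.png',cv2.resize(optics.grab_frame('side')['color'][160:250,310:430,::-1],(800,600)))"
```

```text
t 7.1 station mm [-71.7   1.  122.7] rot [ 3.141e+00 -2.000e-03 -2.883e+00] F [-0.3 -0.9  0.1] w 0.001
t 8.22 station mm [-29.3   0.7 123.5] rot [-3.142  0.    -2.883] F [ 0.4 -0.1  0.1] w 0.001
```

View pics/s5.png

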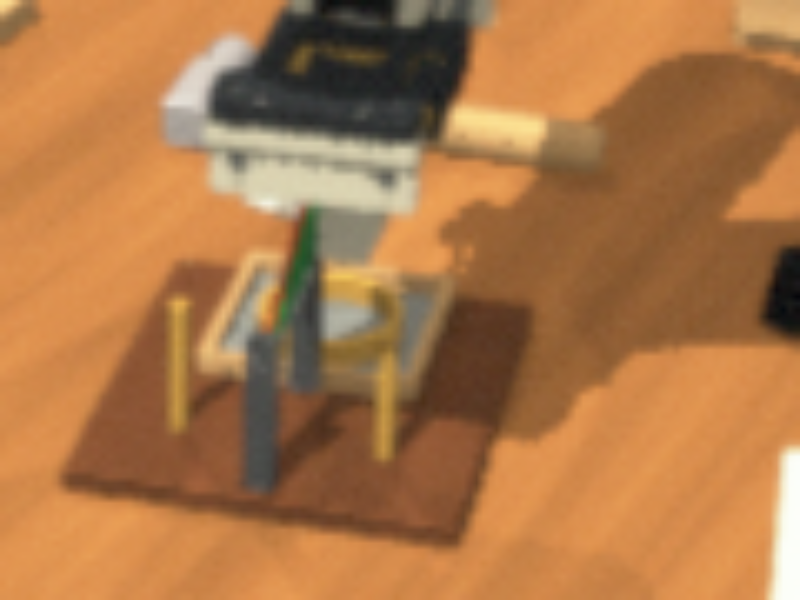

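The flag is now at about 1.25 rad with its green face against the finger (300,260). I'll push it over.

```bash
python3 -m jog '[[-1,[-5,0,0],0],[-1,[-10,0,0],0],[-1,[-15,0,0],0],[-1,[-19,0,0],0],[-1,[-23,0,0],0],[-1,[-27,0,0],0],[-1,[-31,0,0],0],[-1,[-35,0,0],0],[-1,[-39,0,0],0],[-1,[-43,0,0],0],[-1,[-47,0,0],0],[-1,[-51,0,0],0],[-1,[-55,0,0],0],[-1,[-55,0,0],0]]' >/dev/null&& python3 -c "
from loc import *
loc()";python3 -m jog '[[-1,[-3,0,3],0],[-1,[-6,0,6],0],[-1,[-9,0,9],0],[-1,[-12,0,12],0],[-1,[-14,0,15],0],[-1,[-15,0,18],0],[-1,[-15,0,21],0],[-1,[-15,0,24],0],[-1,[-15,0,24],0]]' >/dev/null&& python3 -c "
from loc import *
loc()"
```

```text
t 10.03 station mm [ 25.6   0.7 123.5] rot [-3.142  0.    -2.883] F [-0.1  0.8  0.3] w 0.0
t 11.15 station mm [39.9  0.7 99.3] rot [ 3.141 -0.    -2.883] F [-0.3  0.9  0.1] w 0.0
```

```bash
python3 -m jog '[[-1,[-1,0,2],0],[-1,[-2,0,4],0],[-1,[-2,0,6],0],[-1,[-2,0,6],0]]' >/dev/null&& python3 -c "
from loc import *
loc()";python3 -m jog '[[-1,[0,0,1],0],[-1,[0,0,2],0],[-1,[0,0,2],0]]' >/dev/null&& python3 -c "
from loc import *
loc()"
```

```text
t 11.65 station mm [42.1  0.7 93.4] rot [ 3.142 -0.    -2.883] F [ 0.7 -0.8 -0.7] w 0.0
t 12.03 station mm [42.2  0.6 91.8] rot [-3.141  0.    -2.883] F [-0.9  0.2  2.8] w 0.001
```

```bash
python3 -m jog '[[-1,[0,0,1],0],[-1,[0,0,2],0],[-1,[0,0,2],0]]' >/dev/null&& python3 -c "
from loc import *
loc()";python3 -m jog '[[-1,[0,0,1],0],[-1,[0,0,1],0],[-1,[0,0,1],0]]' >/dev/null&& python3 -c "
from loc import *
loc()"; python3 -m jog '[[-1,[0,0,-10],0],[-1,[0,0,-40],0],[-1,[0,0,-80],0],[-1,[60,0,-130],0],[-1,[120,0,-130],0],[-1,[170,0,-130],0],[-1,[170,0,-130],0]]' >/dev/null;python3 -c "
from loc import *
import cv2
from station import optics
loc()
cv2.imwrite('pics/s6.png',cv2.resize(optics.grab_frame('side')['color'][175:250,310:410,::-1],(800,600)))
cv2.imwrite('pics/s7.png',optics.grab_frame('scene')['color'][:,:,::-1])"
```

```text
t 12.4 station mm [42.3  0.6 91.5] rot [-3.141e+00  1.000e-03 -2.882e+00] F [-4.6  5.  17.3] w 0.0
t 12.78 station mm [42.3  0.6 91.3] rot [-3.141e+00  1.000e-03 -2.882e+00] F [-7.4  6.1 23.8] w 0.0
t 13.65 station mm [-131.4    1.1  219.2] rot [ 3.141e+00  1.000e-03 -2.885e+00] F [1.9 0.1 0.8] w 0.001
```

View pics/s6.png

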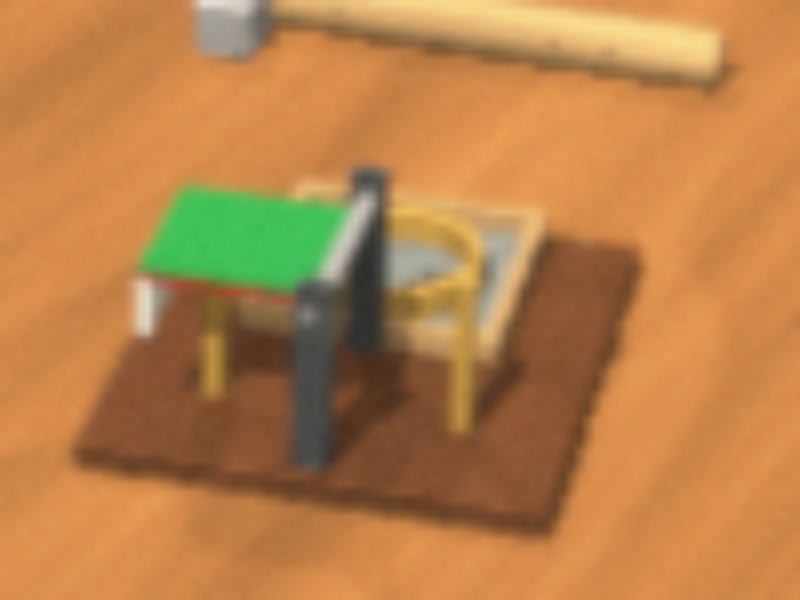

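The flag lies level on its far pin with the green face up (245,235). The stop was solid under the press, the bangle is still in its tray, and the robot is clear. I'm handing it in.

```bash
python3 -c "
from station import order
print(order.job_done())"
```

```text
the job is handed in; nothing more can be done
None
```

The flag of station_b, whose tray holds the gold bangle, was pushed over with the fingertip and lies fully home with its green face up; I left station_a's flag, both bangles and the tools alone, and handed the job in after about 14 s.

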